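Feel the ground edge of a curved glass pane

ROBOT

A 7-joint arm with a two-finger parallel gripper is mounted at the origin on the work surface. World frame = base frame: x ahead of the robot, y to its left, z up, the work surface at z = 0. Lengths are in m, angles in rad, forces in N, time in s.
With the tool pointing down it reaches from about 0.425 to 0.95 m from the base axis. Payload 4.7 kg.
Tool frame: the origin (TCP) lies between the finger pads; the fingertips stand 25 mm ahead of it and the grasp point (between the pads) lies 6 mm ahead of it; y points along the fingers, x is the direction in which the jaws open and shut, and the axes are right-handed (so a half turn about y gives the same grasp; the last joint's range is limited). The gripper opens to 85 mm and grips with 20 to 120 N. Pads are 22 mm wide; open, the fingers measure 114 mm over their backs; the gripper's body (76 mm by 85 mm) begins 54 mm behind the grasp point. The pads swing forward as they close: fully open they stand 13 mm farther back than shut.
Start: joints at [-1.231, 0.469, -0.049, 1.532, 0.024, 1.141, -0.082], TCP at [0.243, 0.63, 0.256] pointing down, gripper open.
Joint ranges: [-2.59, 2.59], [-0.33, 1.99], [-1.39, 1.29], [0.1, 2.45], [-1.04, 4.18], [0.21, 1.99], [-2.66, 2.66]. Speed limits (rad/s): [2.57, 2.57, 3.14, 3.14, 3.14, 3.14, 3.14].

INTERFACE

Orientations are given as a rotation vector (axis times angle).
In Python, from workcell import telemetry, vision, robot gives the robot as it stands.
- The arm moves only by the tool move_arm, never from a script. Its argument "steps" is one flat list of numbers, 4 for each row, row after row: the shift along the tool's x, y, z scaled (see below), then the turn about the tool's y scaled (see below). A call has 1 to 10 rows; each row shifts and turns the pose as measured when the row begins, along the tool's axes as they then stand; what a row does not reach is not made up. The controller multiplies each number of a shift by 50 mm and each number of a turn by 4 degrees. A row lasts 1/8 s, in which the tool goes at most 62.5 mm and 10.7 degrees, less where a joint would pass 70% of its speed; a pose out of reach is approached as far as the arm can. A call with a number of a shift or a turn outside -1 to 1 is refused whole. A call with a gripper value outside its range is refused whole. "gripper" is the opening, from -1 (shut) to 1 (fully open), set as the call begins (left out, the last holds). The fingers move at their own pace and stop on an object; "force" is the grip in N (left out, the last holds). Time passes only in rows, so rows that do not move let the fingers close. It gives the time, the measured TCP pose, the force and the opening at its end, in the units of the state.
- telemetry.read_state(): the state, without advancing time (a new reading comes with each control period).
- vision.read_camera(name): name is "side" or "top" or "wrist"; returns (picture, depth): 400x640x3 uint8, red, green, blue; 400x640 float32, m along the optical axis (not along the pixel's ray), 0 where there is no reading.
- vision.calibration(name): a dict with "intrinsics" (3x3 intrinsics, pixels), "world_from_camera" (4x4, takes a point from camera to world coordinates). Camera axes: x right, y down, z forward; pixel columns grow to the right and rows downward; lengths in m; the calibration is good to about 2 mm. A picture is of the moment at which its call begins: read the wrist's pose just before it. calibration takes no time and is no camera call; for the wrist camera it gives the pose at the moment of the call.
- robot.close_job(): hands the job in, once; it reports no verdict.
The state is a dict: "time": time; "joint_positions": joint angles; "joint_vel": joint speeds; "tau": joint torques, N m; "eef_pos": TCP position; "tcp_rot": TCP orientation; "ft_force": force on the tool from outside, world axes, zero at the start; "torque": the same for the moment, N m; "grip_width": finger opening in m.
Only numpy, scipy, OpenCV 4.12 (cv2) and the standard library are available. Lean on these libraries where they do the work, as an engineer would, in place of code of your own. Each camera call takes 0.05 s, during which the arm holds its last target. There are 200 camera calls.

TASK

Check the ground upper edge of the curved glass pane for chips by feel: with the gripper closed, set the fingertips gently on the edge at the end by the green post and run them along the curve, over all six blue marks, to the end by the red post, without leaving the edge on the way, then lift clear. The sprung pane should sink a little under the touch but never be pressed hard down, gripped or lifted, and the bottle, jar and tape roll stay where they stand.

Things in the scene. Friction and masses are not known exactly. Their poses are not given: they have to be found in the camera images.
- cradle: fixed metal cradle, base plate 100 x 330 x 16 mm on a black mat, with a curved trough (36 mm wide, top 46 mm above the origin) holding the pane. Origin: centre of its underside; y along the 330 mm, z up. From above the pane's edge is an arc of radius 250 mm, 240 mm long, centred in this frame at x = -236, y = 0 mm: its middle bulges to +x.
- pane (a joint): how far the pane is pressed down into its sprung cradle, m: 0 untouched, positive down, stop at 0.015. The whole pane sinks level without tilting, about 1 mm for each 0.6 N. A gentle touch sinks it about 2 to 8 mm; beyond 12 mm is pressing hard. Below -0.002 the pane has been lifted.
- pane_mid (a point): middle of the pane's upper edge; sinks with it; axes as the cradle's. Green glass 10 mm thick, 49 mm showing above the trough; edge flat, level, pale green, 95 mm above the cradle's underside (99 mm above the table) untouched. Come to and leave the edge at its ends: fingertips under 25 mm over its middle part, not touching, count as off the edge.
- mark1: dark blue inked tick on the pane's upper edge, 15 mm long, 10 mm wide, flush with the edge; number 1 of 6 counted from the cradle's -y end towards its +y end. Origin: centre of its top face, on the edge itself; y along the edge (tangent), z up.
- mark2: dark blue inked tick on the pane's upper edge, 15 mm long, 10 mm wide, flush with the edge; number 2 of 6 counted from the cradle's -y end towards its +y end. Origin: centre of its top face, on the edge itself; y along the edge (tangent), z up.
- mark3: dark blue inked tick on the pane's upper edge, 15 mm long, 10 mm wide, flush with the edge; number 3 of 6 counted from the cradle's -y end towards its +y end. Origin: centre of its top face, on the edge itself; y along the edge (tangent), z up.
- mark4: dark blue inked tick on the pane's upper edge, 15 mm long, 10 mm wide, flush with the edge; number 4 of 6 counted from the cradle's -y end towards its +y end. Origin: centre of its top face, on the edge itself; y along the edge (tangent), z up.
- mark5: dark blue inked tick on the pane's upper edge, 15 mm long, 10 mm wide, flush with the edge; number 5 of 6 counted from the cradle's -y end towards its +y end. Origin: centre of its top face, on the edge itself; y along the edge (tangent), z up.
- mark6: dark blue inked tick on the pane's upper edge, 15 mm long, 10 mm wide, flush with the edge; number 6 of 6 counted from the cradle's -y end towards its +y end. Origin: centre of its top face, on the edge itself; y along the edge (tangent), z up.
- green_post: green round post 26 mm across, 36 mm tall, at one end of the cradle, on its base plate, 145 mm from the middle; its top is 43 mm below the pane's edge. Marks the start end (either end of the cradle). Origin: centre of its underside.
- red_post: red round post, same size and height, at the other end of the cradle. Marks the finish end. Origin: centre of its underside.
- glue: loose amber bottle with black cap, 44 mm across, 110 mm tall, upright on the mat; leave alone. Origin: centre of its underside.
- jar: loose white jar with orange lid, 60 mm across, 75 mm tall; leave alone. Origin: centre of its underside.
- tape: loose roll of paper tape lying flat, 90 mm across, 25 mm tall; leave alone. Origin: centre of its underside.

How it is judged:
By the outcome, as a careful person would: the job done as asked, in the order asked, and still so for the second after the job is handed in, with the robot touching nothing.
It also fails if it takes over 45 s, if anything falls off the work surface, if the arm or the gripper's body presses on something with over 40 N, if the wrist force passes 120 N, or if a joint passes its speed limit or range.

## Working session

There is one attempt and no reset: what is moved stays moved. The work goes in short steps, Python scripts to look and compute and a tool call to move; the robot and the scene stay as the last step left them, time stands still between calls to the robot, and variables do not carry over. Pictures are saved under pics/ and viewed, about 8 in all and at most 12, crops included, and the job is handed in when it is done.

Besides the shell and the picture viewer there is one more tool, called after "Emit:" as name(argument=value, ...) on one line, values as JSON. move_arm: Moves the arm, as the interface text tells. Shifts and turns lie within -1 to 1; 1 stands for 50 mm of shift or 4 degrees of turn. Its arguments: {"type":"object","properties":{"steps":{"type":"array","items":{"type":"number"}},"gripper":{"type":"number"},"force":{"type":"number"}},"required":["steps"]}

```bash
mkdir -p pics; ls; cat > h.py <<'E'
import numpy as np, cv2
from workcell import telemetry, vision, robot
from scipy.spatial.transform import Rotation as R
def snap(n,f):
    im,d=vision.read_camera(n); c=vision.calibration(n)
    cv2.imwrite(f'pics/{f}.png',cv2.cvtColor(im,cv2.COLOR_RGB2BGR)); np.savez(f'{f}.npz',im=im,d=d,K=c['intrinsics'],T=c['world_from_camera'])
def pt(f,u,v,z=None):
    q=np.load(f+'.npz'); K,T=q['K'],q['T']; r=np.linalg.inv(K)@[u,v,1]
    if z is None: p=r*q['d'][int(v),int(u)]
    else:
        w=T[:3,:3]@r; p=r*(z-T[2,3])/w[2]
    return T[:3,:3]@p+T[:3,3]
E
python3 - <<'E'
from h import *
print(telemetry.read_state())
snap('top','top0'); snap('side','side0')
E
```

```text
pics
{'time': 0.0, 'joint_positions': array([-1.23089251,  0.46944014, -0.0485682 ,  1.5336748 ,  0.02409573,
        1.14097404, -0.08227566]), 'joint_vel': array([ 6.33650290e-04, -3.32579326e-04,  2.15726308e-04,  4.59859461e-04,
       -1.88622425e-04,  7.97071213e-05,  5.25632450e-05]), 'tau': array([-4.90881139e-04, -5.10308647e+01, -4.65384917e-02, -2.37717569e+01,
        1.06904731e-02,  7.42965873e-03,  5.10766299e-06]), 'eef_pos': array([0.2431513 , 0.62912714, 0.25527025]), 'tcp_rot': array([-1.36256387, -0.93229316,  0.93482138]), 'ft_force': array([ 0.20750951,  0.3060637 , -0.5849651 ]), 'torque': array([ 0.05452788, -0.02610055,  0.02304338]), 'grip_width': 0.08535048434397222}
```

View pics/top0.png

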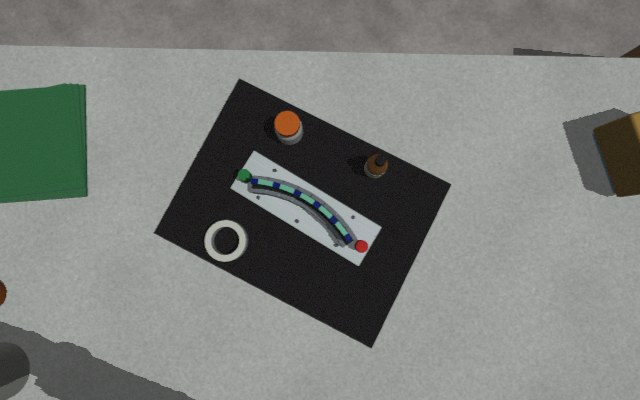

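View pics/side0.png

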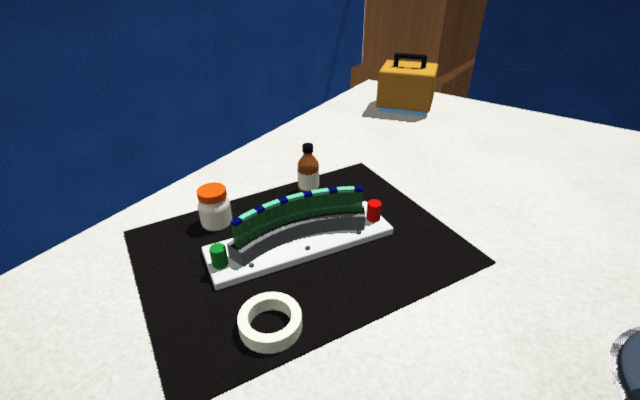

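The top view shows the cradle running from the green post (244,175) to the red post (361,246), bulging up and to the right. The jar is at (288,124), the bottle at (376,165) and the tape at (226,241). Next I fit the cradle pose from the marks and posts.

```bash
cat > fit.py <<'E'
from h import *
from scipy.optimize import least_squares
def blobs(f,lo,hi,amin):
    q=np.load(f+'.npz'); hsv=cv2.cvtColor(q['im'],cv2.COLOR_RGB2HSV)
    m=cv2.inRange(hsv,lo,hi); n,l,s,c=cv2.connectedComponentsWithStats(m)
    return [(c[i],s[i,4]) for i in range(1,n) if s[i,4]>=amin]
E
python3 - <<'E'
from fit import *
f='top0'; q=np.load(f+'.npz'); T=q['T']; print(T.round(3),q['K'].round(1))
B=[b for b in blobs(f,(110,120,40),(130,255,255),10) if 240<b[0][0]<370 and 160<b[0][1]<260]
for c,a in B: print(c.round(1),a,pt(f,*c,z=.099).round(4),pt(f,*c).round(4))
for n,c in dict(green=(244,175),red=(361.5,246),jar=(287,123),cap=(379,160),tape=(210,240)).items(): print(n,pt(f,*c).round(4),pt(f,*c,z=.056).round(4))
s=telemetry.read_state(); print(R.from_rotvec(s['tcp_rot']).as_matrix().round(3))
M=np.array([pt(f,*c,z=.099)[:2] for c,a in B])
r=least_squares(lambda p:np.hypot(*(M-p).T)-.25,M.mean(0)-[.2,0]); print(r.x,r.fun)
g=pt(f,244,175,z=.056)[:2];rd=pt(f,361.5,246,z=.056)[:2]; print(np.linalg.norm(g-rd),(g+rd)/2)
snap('wrist','w0')
E
```

```text
[[ 0.026 -0.995  0.096  0.524]
 [-1.    -0.025  0.01   0.02 ]
 [-0.007 -0.096 -0.995  0.857]
 [ 0.     0.     0.     1.   ]] [[385.1   0.  317.9]
 [  0.  385.1 198.4]
 [  0.    0.    1. ]]
[253.6 180.6] 37 [0.6295 0.1563 0.099 ] [0.6298 0.1567 0.0969]
[276.  184.8] 33 [0.6221 0.1114 0.099 ] [0.6222 0.1115 0.0983]
[297.3 192.8] 35 [0.6072 0.0687 0.099 ] [0.6074 0.0688 0.0978]
[316.5 204.4] 37 [0.5851 0.0301 0.099 ] [0.5852 0.0301 0.0989]
[333.3 219.5] 35 [ 0.5561 -0.0038  0.099 ] [ 0.5562 -0.0039  0.0968]
[347.7 237.7] 42 [ 0.5213 -0.0327  0.099 ] [ 0.5212 -0.0329  0.0954]
green [0.6468 0.1847 0.0565] [0.6468 0.1848 0.056 ]
red [ 0.5048 -0.0648  0.0533] [ 0.5049 -0.0645  0.056 ]
jar [0.754  0.0957 0.0796] [0.761 0.098 0.056]
cap [ 0.6745 -0.0904  0.112 ] [ 0.6858 -0.0987  0.056 ]
tape [0.5085 0.2579 0.0259] [0.5091 0.2493 0.056 ]
[[ 0.36  -0.001 -0.933]
 [ 0.933 -0.002  0.36 ]
 [-0.002 -1.    -0.   ]]
[0.38011565 0.17355885] [-3.07566197e-05 -1.80230059e-04  1.54205621e-04  2.38364480e-04
 -1.11979741e-04 -9.06527863e-05]
0.28687457385468873 [0.57585915 0.06012023]
```

Arc fit residuals are about 0.2 mm, and the mark heights and post spacing match what was given. Green is the cradle's +y end. Next is the motion planner helper.

```bash
cat >> fit.py <<'E'
C=np.array([.3801,.1736]); P=np.array([[.6295,.1563],[.6221,.1114],[.6072,.0687],[.5851,.0301],[.5561,-.0038],[.5213,-.0327]])
A=np.arctan2(*(P-C).T[::-1]); mid=A.mean()
def arc(s): a=mid+s/.25; return C+.25*np.array([np.cos(a),np.sin(a)])
def where():
    s=telemetry.read_state(); p=s['eef_pos']; d=p[:2]-C
    print('t %.2f'%s['time'],'p',p.round(4),'s %.1f mm radial err %.1f mm'%(1e3*.25*(np.arctan2(d[1],d[0])-mid),1e3*(np.hypot(*d)-.25)),'F',s['ft_force'].round(2),'g',round(s['grip_width'],4),'rot',s['tcp_rot'].round(3)); return s
def plan(targets,gain=1.):
    s=where(); M=R.from_rotvec(s['tcp_rot']).as_matrix(); p=s['eef_pos']
    for t in targets: d=(M.T@(np.array(t)-p))/.05*gain; print(d.round(3)); p=np.array(t)
E
python3 - <<'E'
from fit import *
print(np.degrees(A),np.degrees(mid),(A-mid)*250)
p=telemetry.read_state()['eef_pos']; t=np.r_[arc(.117),.2]; print(t)
plan([p+(t-p)*k/14 for k in (1,2,14)])
E
```

```text
[ -3.9680503  -14.41442794 -24.79273706 -34.9920202  -45.226977
 -55.6106955 ] -29.834151332488695 [ 112.86215693   67.28123574   21.9973195   -22.50544852  -67.16387227
 -112.47139138]
[0.62975286 0.16043006 0.2       ]
t 0.15 p [0.2432 0.6292 0.2555] s 595.8 mm radial err 225.8 mm F [ 0.04 -0.27  0.73] g 0.0856 rot [-1.362 -0.932  0.934]
[-0.425  0.08  -0.757]
[-0.425  0.08  -0.757]
[-5.105  0.96  -9.079]
```

Emit:
move_arm(steps=[-0.42,0.08,-0.75,0,-0.42,0.08,-0.75,0,-0.42,0.08,-0.75,0,-0.42,0.08,-0.75,0,-0.42,0.08,-0.75,0,-0.42,0.08,-0.75,0,-0.42,0.08,-0.75,0,-0.42,0.08,-0.75,0,-0.42,0.08,-0.75,0,-0.42,0.08,-0.75,0], gripper=-1, force=20)

```text
time: 1.4
eef_pos: [0.5218, 0.2916, 0.211]
tcp_rot: [-1.358, -0.936, 0.945]
ft_force: [0.1, 0.4, -0.2]
grip_width: -0.0002
```

```bash
python3 - <<'E'
from fit import *
p=telemetry.read_state()['eef_pos']; t=np.r_[arc(.117),.16]; plan([p+(t-p)*k/8 for k in (1,8)])
E
```

```text
t 1.40 p [0.5218 0.2916 0.211 ] s 303.8 mm radial err -65.6 mm F [ 0.11  0.4  -0.17] g -0.0002 rot [-1.358 -0.936  0.945]
[-0.212  0.127 -0.368]
[-1.481  0.89  -2.579]
```

Emit:
move_arm(steps=[-0.21,0.1,-0.37,0,-0.21,0.1,-0.37,0,-0.21,0.1,-0.37,0,-0.21,0.1,-0.37,0,-0.21,0.1,-0.37,0,-0.21,0.1,-0.37,0,-0.21,0.1,-0.37,0,-0.21,0.1,-0.37,0,0,0,0,0,0,0,0,0])

```text
time: 2.65
eef_pos: [0.6362, 0.1493, 0.1668]
tcp_rot: [-1.361, -0.927, 0.943]
ft_force: [0.1, 1.0, -0.0]
grip_width: -0.0001
```

```bash
python3 - <<'E'
from fit import *
plan([np.r_[arc(.117),.16]])
snap('side','side1'); snap('top','top1')
a=cv2.imread('pics/side1.png')[100:320,150:450]; b=cv2.imread('pics/top1.png')[100:320,200:420]
cv2.imwrite('pics/c1.png',cv2.resize(np.hstack([a,b]),None,fx=1.5,fy=1.5))
E
```

```text
t 2.65 p [0.6362 0.1493 0.1668] s 106.5 mm radial err 7.2 mm F [ 0.12  1.02 -0.01] g -0.0001 rot [-1.361 -0.927  0.943]
[0.164 0.136 0.199]
```

View pics/c1.png

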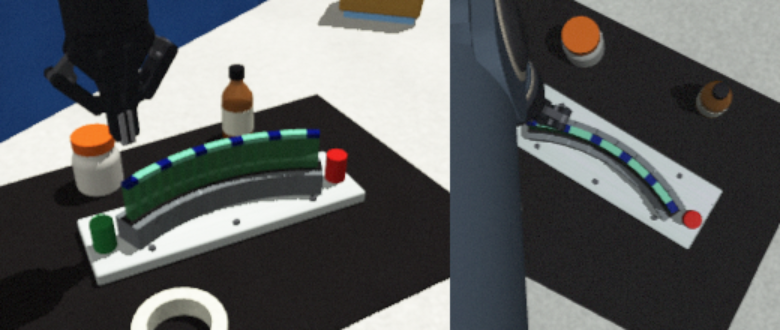

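The side view shows the closed fingertips at about (125,140), above and slightly beyond the green-end mark at (128,183). They are about 12 mm off, so I correct that.

Emit:
move_arm(steps=[0.16,0.13,0.2,0,0,0,0,0,0,0,0,0])

```text
time: 3.12
eef_pos: [0.628, 0.1637, 0.1604]
tcp_rot: [-1.358, -0.931, 0.946]
ft_force: [0.1, -0.0, -0.4]
grip_width: 0.0
```

```bash
python3 - <<'E'
from fit import *
plan([np.r_[arc(.117),.132]])
E
```

```text
t 3.12 p [0.628  0.1637 0.1604] s 120.2 mm radial err -1.9 mm F [ 0.11 -0.04 -0.39] g 0.0 rot [-1.358 -0.931  0.946]
[-0.044  0.568 -0.06 ]
```

Emit:
move_arm(steps=[-0.04,0.28,-0.06,0,0,0.25,0,0,0,0,0,0,0,0,0,0])

```text
time: 3.62
eef_pos: [0.6298, 0.1598, 0.1313]
tcp_rot: [-1.359, -0.929, 0.947]
ft_force: [-0.3, 0.1, -1.1]
grip_width: 0.0001
```

```bash
python3 - <<'E'
from fit import *
plan([np.r_[arc(.116),.119]])
snap('side','side2'); a=cv2.imread('pics/side2.png')[130:270,170:310]
cv2.imwrite('pics/c2.png',cv2.resize(a,None,fx=4,fy=4))
E
```

```text
t 3.62 p [0.6298 0.1598 0.1313] s 116.4 mm radial err 0.1 mm F [-0.29  0.09 -1.07] g 0.0001 rot [-1.359 -0.929  0.947]
[-0.006  0.246 -0.003]
```

View pics/c2.png

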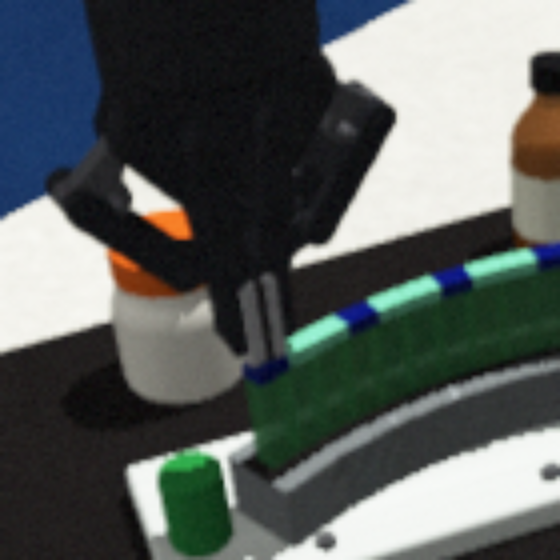

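The tips at about (262,362) sit right over the end mark at (265,372), a few mm above it. I descend gently.

Emit:
move_arm(steps=[0,0.12,0,0,0,0.1,0,0,0,0,0,0,0,0,0,0])

```text
time: 4.18
eef_pos: [0.63, 0.1599, 0.1209]
tcp_rot: [-1.359, -0.93, 0.946]
ft_force: [-0.6, -0.4, 1.0]
grip_width: 0.0001
```

```bash
python3 - <<'E'
from fit import *
for i in range(4): where(); vision.read_camera('side')
plan([np.r_[arc(.116-.008*k),.119] for k in range(0,8)])
E
```

```text
t 4.17 p [0.63   0.1599 0.1209] s 116.5 mm radial err 0.3 mm F [-0.65 -0.4   1.03] g 0.0001 rot [-1.359 -0.93   0.946]
t 4.22 p [0.63   0.1599 0.1209] s 116.5 mm radial err 0.3 mm F [-0.6  -0.79  2.32] g 0.0002 rot [-1.359 -0.93   0.946]
t 4.28 p [0.63   0.1599 0.1209] s 116.5 mm radial err 0.3 mm F [-1.14 -0.62  2.73] g 0.0 rot [-1.359 -0.93   0.946]
t 4.33 p [0.63   0.1599 0.1208] s 116.5 mm radial err 0.3 mm F [-0.93  0.19  2.52] g -0.0 rot [-1.359 -0.93   0.946]
t 4.38 p [0.63   0.1599 0.1208] s 116.5 mm radial err 0.3 mm F [-1.31  0.17  2.39] g -0.0 rot [-1.359 -0.93   0.946]
[-0.01   0.037  0.002]
[-0.153  0.001 -0.046]
[-0.155  0.001 -0.041]
[-0.156  0.001 -0.036]
[-0.157  0.001 -0.031]
[-0.158  0.001 -0.026]
[-0.159  0.001 -0.021]
[-0.159  0.001 -0.016]
```

Contact reads about 2.4 N, which is roughly 3–4 mm of sink. I go slightly deeper and start along the curve.

Emit:
move_arm(steps=[0,0.02,0,0,-0.15,0,-0.05,0,-0.15,0,-0.04,0,-0.15,0,-0.04,0,0,0,0,0])

```text
time: 5.0
eef_pos: [0.629, 0.1356, 0.1207]
tcp_rot: [-1.359, -0.933, 0.943]
ft_force: [-0.6, -1.8, 2.6]
grip_width: -0.0
```

```bash
python3 - <<'E'
from fit import *
s0=.25*(np.arctan2(*(telemetry.read_state()['eef_pos'][:2]-C)[::-1])-mid)
plan([np.r_[arc(s0-.008*k),.1195] for k in range(1,9)])
E
```

```text
t 5.00 p [0.629  0.1356 0.1207] s 92.3 mm radial err 1.8 mm F [-0.61 -1.81  2.62] g -0.0 rot [-1.359 -0.933  0.943]
[-0.164  0.025  0.004]
[-0.158  0.001 -0.026]
[-0.159  0.001 -0.021]
[-0.159  0.001 -0.016]
[-0.16   0.001 -0.011]
[-0.16   0.001 -0.006]
[-0.16   0.001 -0.   ]
[-0.16   0.001  0.005]
```

Emit:
move_arm(steps=[-0.16,0.02,0,0,-0.16,0,-0.02,0,-0.16,0,-0.02,0,-0.16,0,-0.015,0,-0.16,0,-0.01,0,0,0,0,0])

```text
time: 5.75
eef_pos: [0.6174, 0.0942, 0.1202]
tcp_rot: [-1.36, -0.934, 0.942]
ft_force: [0.3, -1.1, 2.6]
grip_width: 0.0002
```

```bash
cat > nx.py <<'E'
from fit import *
s0=.25*(np.arctan2(*(telemetry.read_state()['eef_pos'][:2]-C)[::-1])-mid)
plan([np.r_[arc(s0-.008*k),.1195] for k in range(1,8)])
E
python3 nx.py
```

```text
t 5.75 p [0.6174 0.0942 0.1202] s 49.5 mm radial err 0.2 mm F [ 0.34 -1.07  2.65] g 0.0002 rot [-1.36  -0.934  0.942]
[-0.16   0.014 -0.   ]
[-0.16   0.001  0.001]
[-0.16   0.001  0.006]
[-0.16   0.001  0.012]
[-0.159  0.001  0.017]
[-0.159  0.001  0.022]
[-0.158  0.001  0.027]
```

Emit:
move_arm(steps=[-0.16,0.01,0,0,-0.16,0,0,0,-0.16,0,0.005,0,-0.16,0,0.01,0,-0.16,0,0.015,0,0,0,0,0])

```text
time: 6.5
eef_pos: [0.6008, 0.0549, 0.1199]
tcp_rot: [-1.36, -0.934, 0.942]
ft_force: [0.6, 0.6, 2.0]
grip_width: -0.0001
```

```bash
python3 nx.py
```

```text
t 6.50 p [0.6008 0.0549 0.1199] s 6.8 mm radial err 0.6 mm F [0.58 0.65 2.  ] g -0.0001 rot [-1.36  -0.934  0.942]
[-0.157  0.009  0.035]
[-0.157  0.001  0.028]
[-0.156  0.001  0.033]
[-0.155  0.001  0.038]
[-0.154  0.001  0.043]
[-0.153  0.001  0.048]
[-0.151  0.001  0.053]
```

Emit:
move_arm(steps=[-0.155,0.01,0.035,0,-0.155,0,0.03,0,-0.155,0,0.03,0,-0.155,0,0.04,0,-0.15,0,0.04,0,0,0,0,0])

```text
time: 7.25
eef_pos: [0.5776, 0.0197, 0.1197]
tcp_rot: [-1.36, -0.935, 0.941]
ft_force: [-0.0, -0.9, 2.6]
grip_width: -0.0003
```

```bash
python3 nx.py; python3 -c "
from h import *
snap('side','side3'); a=cv2.imread('pics/side3.png')[130:280,200:400]
cv2.imwrite('pics/c3.png',cv2.resize(a,None,fx=4,fy=4))"
```

```text
t 7.25 p [0.5776 0.0197 0.1197] s -35.3 mm radial err 0.3 mm F [-0.03 -0.92  2.64] g -0.0003 rot [-1.36  -0.935  0.941]
[-0.15   0.004  0.056]
[-0.15   0.001  0.054]
[-0.149  0.001  0.059]
[-0.147  0.001  0.064]
[-0.145  0.001  0.069]
[-0.142  0.001  0.073]
[-0.14   0.001  0.078]
```

View pics/c3.png

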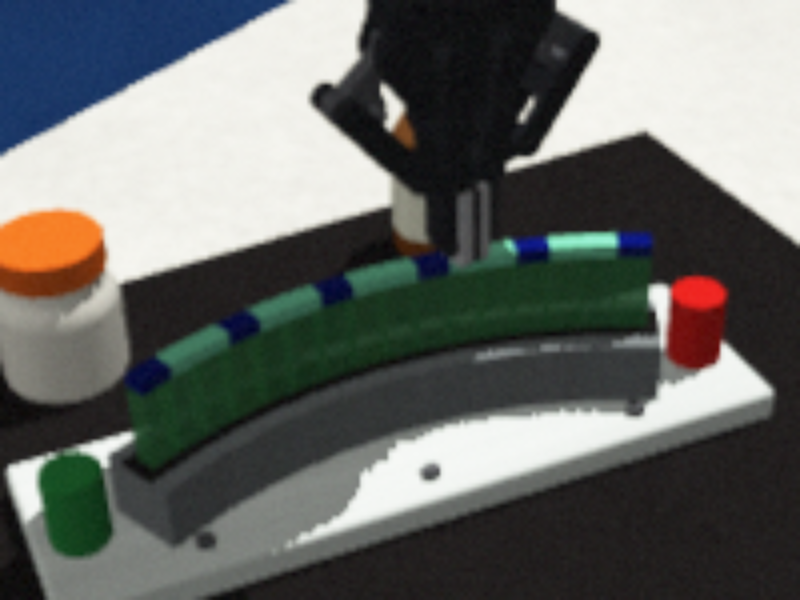

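The tips at (475,258) are on the edge just past the fourth mark in the run. The pane has sunk slightly, and the jar and bottle haven't moved. Continuing.

Emit:
move_arm(steps=[-0.15,0.005,0.055,0,-0.15,0,0.055,0,-0.15,0,0.06,0,-0.145,0,0.065,0,-0.145,0,0.07,0,0,0,0,0])

```text
time: 8.05
eef_pos: [0.5486, -0.011, 0.1196]
tcp_rot: [-1.36, -0.936, 0.942]
ft_force: [0.8, -0.9, 2.1]
grip_width: 0.0001
```

```bash
python3 nx.py
```

```text
t 8.05 p [ 0.5486 -0.011   0.1196] s -77.6 mm radial err -0.0 mm F [ 0.79 -0.9   2.14] g 0.0001 rot [-1.36  -0.936  0.942]
[-0.142  0.003  0.074]
[-0.139  0.001  0.079]
[-0.136  0.001  0.084]
[-0.134  0.001  0.088]
[-0.131  0.001  0.092]
[-0.128  0.001  0.096]
[-0.125  0.001  0.1  ]
```

Emit:
move_arm(steps=[-0.14,0.005,0.075,0,-0.14,0,0.08,0,-0.135,0,0.085,0,-0.135,0,0.09,0,0,0,0,0])

```text
time: 8.68
eef_pos: [0.5217, -0.0324, 0.1195]
tcp_rot: [-1.36, -0.936, 0.942]
ft_force: [-0.2, 0.1, 2.1]
grip_width: -0.0002
```

```bash
python3 - <<'E'
from fit import *
plan([np.r_[arc(-.117),.1195]])
E
```

```text
t 8.68 p [ 0.5217 -0.0324  0.1195] s -111.9 mm radial err -0.1 mm F [-0.16  0.11  2.09] g -0.0002 rot [-1.36  -0.936  0.942]
[-0.083  0.001  0.057]
```

Emit:
move_arm(steps=[-0.085,0,0.06,0,0,0,0,0,0,0,0,0])

```text
time: 9.05
eef_pos: [0.5168, -0.0357, 0.1194]
tcp_rot: [-1.36, -0.936, 0.942]
ft_force: [1.0, 1.0, 1.8]
grip_width: -0.0003
```

```bash
python3 - <<'E'
from fit import *
where()
snap('side','side4'); a=cv2.imread('pics/side4.png')[130:280,200:400]
cv2.imwrite('pics/c4.png',cv2.resize(a,None,fx=4,fy=4))
E
```

```text
t 9.05 p [ 0.5168 -0.0357  0.1194] s -117.9 mm radial err 0.0 mm F [1.01 1.04 1.78] g -0.0003 rot [-1.36  -0.936  0.942]
```

View pics/c4.png

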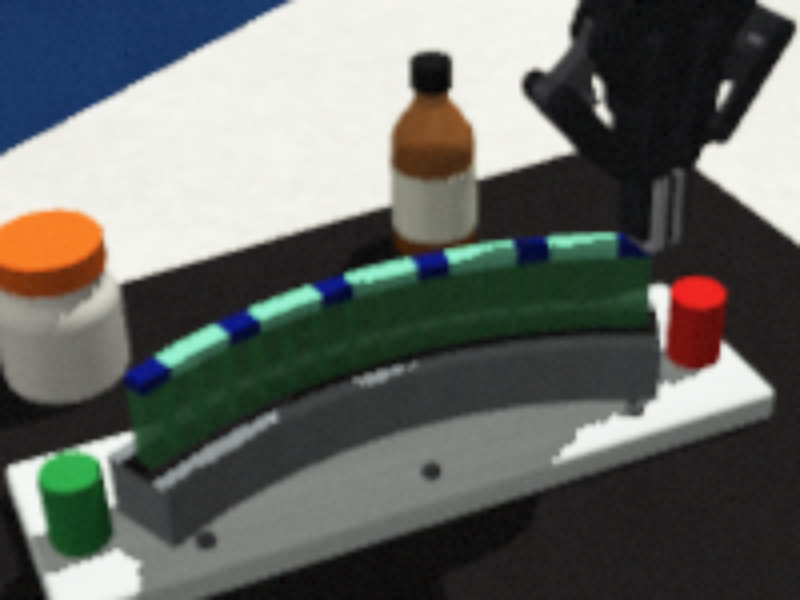

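The tips at (660,245) are on the red end, past the sixth mark and still reading about 1.8 N. I lift clear.

Emit:
move_arm(steps=[0,-0.3,0,0,0,-0.6,0,0,0,-0.8,0,0,0,-0.8,0,0,0,0,0,0,0,0,0,0])

```text
time: 9.85
eef_pos: [0.5141, -0.0356, 0.2487]
tcp_rot: [-1.356, -0.929, 0.948]
ft_force: [-1.1, 0.9, -1.0]
grip_width: 0.0
```

```bash
python3 - <<'E'
from fit import *
where(); snap('side','side5'); cv2.imwrite('pics/c5.png',cv2.imread('pics/side5.png')[80:380,120:520])
E
```

```text
t 9.85 p [ 0.5141 -0.0356  0.2487] s -120.1 mm radial err -1.6 mm F [-1.1   0.92 -1.02] g 0.0 rot [-1.356 -0.929  0.948]
```

View pics/c5.png

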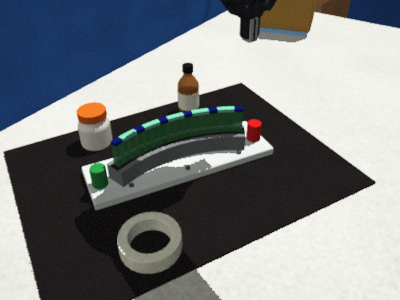

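The gripper is well clear and everything stands where it was. Handing in.

```bash
python3 -c "
from workcell import robot
print(robot.close_job())"
```

```text
the job is handed in; nothing more can be done
None
```

I ran the closed fingertips along the pane's edge from the green post to the red post, over all six marks, then lifted clear and handed the job in at about 10 s.

- **Touch:** At each check along the run the upward force read about 2–2.6 N, falling to 1.8 N at the red end. That works out to roughly 3–5 mm of sink, well short of pressing hard. The sensor carries about 1 N of noise, so the depth is an estimate; I had no direct reading of it.
- **Path:** The fingertips touched down 116 mm along the curve from the middle of the pane and lifted off at 118 mm on the other side, beyond both end marks (about 112.5 mm). They stayed within 0.6 mm of the fitted curve, apart from 1.8 mm at one stop shortly after the start.
- **End state:** The last picture shows the gripper about 120 mm above the edge. By eye, the bottle, jar and tape roll haven't moved and the pane looks back up. No check failed.

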